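Job card in its stand, chart clip held open over its edge

ROBOT

A 7-joint arm with a two-finger parallel gripper is mounted at the origin on the work surface. World frame = base frame: x ahead of the robot, y to its left, z up, the work surface at z = 0. Lengths are in m, angles in rad, forces in N, time in s.
With the tool pointing down it reaches from about 0.425 to 0.825 m from the base axis. Payload 3.6 kg.
Tool frame: the origin (TCP) lies at the very end of the fingers, on their centre line; the grasp point (between the pads) lies 19 mm behind it (grasp_offset is the distance from the TCP to the grasp point, in m); z points along the fingers, y is the direction in which the jaws open and shut (so a half turn about z gives the same grasp; the last joint's range is limited). The gripper opens to 85 mm and grips with 20 to 120 N. Pads are 22 mm wide; open, the fingers measure 114 mm over their backs; the gripper's body (76 mm by 85 mm) begins 54 mm behind the grasp point. The pads swing forward as they close: fully open they stand 13 mm farther back than shut.
Start: joints at [-1.288, 0.615, -0.013, 1.423, 0.008, 1.103, -0.04], TCP at [0.198, 0.619, 0.231] pointing down, gripper open.
Joint ranges: [-3.12, 3.12], [-0.3, 2.06], [-1.34, 1.32], [0.26, 2.42], [-1.36, 4.5], [0.01, 1.98], [-2.84, 2.84]. Speed limits (rad/s): [2.79, 2.79, 3.14, 3.14, 3.14, 3.14, 3.14].

INTERFACE

Orientations are given as a unit quaternion [x, y, z, w].
In Python, from workcell import * gives the robot as it stands. The module is installed in compiled form; this text tells all that it offers.
- The arm moves only by the tool drive_tool, never from a script. Its argument "rows" is a list of rows, each a list of 4 numbers: the shift along the tool's x, y, z in cm, then the turn about the tool's z in rad. A call has 1 to 10 rows; each row shifts and turns the commanded pose from where the row before left it, along the tool's axes as they then stand; what a row does not reach is not made up. A row lasts 1/12 s, in which the tool goes at most 41.7 mm and 7.16 degrees, less where a joint would pass 70% of its speed; a pose out of reach is approached as far as the arm can. A call is refused whole if a number of a shift passes 4.17 or a number of a turn 0.125, either way. A call with a gripper value outside its range is refused whole. "grip" is the closure, from 0 (fully open) to 1 (shut), set as the call begins (left out, the last holds). The fingers move at their own pace and stop on an object; "squeeze" is the grip in N (left out, the last holds). Time passes only in rows, so rows that do not move let the fingers close. It gives the time, the measured TCP pose, the force and the opening at its end, in the units of the state.
- observe(): the state, without advancing time (a new reading comes with each control period).
- snapshot(name): name is "side" or "top"; returns (picture, depth): 384x512x3 uint8, blue, green, red; 384x512 float32, m along the optical axis (not along the pixel's ray), 0 where there is no reading.
- calibration(name): a dict with "intrinsics" (3x3 intrinsics, pixels), "dist" ([k1, k2, p1, p2, k3] as OpenCV has them; the pictures are not rectified), "R" (3x3) and "t" (3): a world point X has camera coordinates R X + t. Camera axes: x right, y down, z forward; pixel columns grow to the right and rows downward; lengths in m; the calibration is good to about 2 mm. A picture is of the moment at which its call begins. calibration takes no time and is no camera call.
- close_job(): hands the job in, once; it reports no verdict.
The state is a dict: "clock": time; "joint_positions": joint angles; "joint_vel": joint speeds; "joint_efforts": joint torques, N m; "position": TCP position; "tool_rot": TCP orientation; "contact_force": force on the tool from outside, world axes, zero at the start; "torque": the same for the moment, N m; "grip_width": finger opening in m.
Only numpy, scipy, OpenCV 4.12 (cv2) and the standard library are available. Lean on these libraries where they do the work, as an engineer would, in place of code of your own. Each camera call takes 0.05 s, during which the arm holds its last target.

TASK

In the measuring room, take the tall rigid card out of the two-slot rack and slide it fully home into the slot of the single-slot stand. Then take the spring clip off its post by squeezing its two tails, carry it over and hold its jaws wide open around the middle of the card's top edge, clear of the card on both sides, so that a colleague can slip a chart in. Finish while still holding the clip squeezed open there, with neither clip nor fingers touching the card, and leave the short card and the other things on the table alone.

Things in the scene. Friction and masses are not known exactly. Their poses are not given: they have to be found in the camera images.
- card: the tall card: a rigid grey panel with white faces, 8 mm thick (its x), 80 mm wide (its y), 110 mm high (its z), about 90 g (60 to 120 g). Origin at the centre of its bottom edge, z up. It stands upright in one of the two slots of the rack, 45 mm deep in it; the upper 65 mm stick out. The two faces are alike.
- card_edge (a point): centre of the tall card's top edge, 110 mm above the card's origin; axes as the card's
- short_card: the short card, to be left alone: like the tall one (8 mm thick, 80 mm wide) but only 70 mm high, standing in the other slot of the rack; origin at the centre of its bottom edge
- rack: fixed aluminium block with two parallel slots, 100 (x) by 110 (y) by 53 mm high, origin at the centre of its underside. The slots run along its y at x = -25 and +25 mm, each 10 by 82 mm and 45 mm deep; floor 8 mm above the table.
- stand: fixed aluminium block with a single slot, 60 (x) by 110 (y) by 53 mm high, origin at the centre of its underside. The slot is in the middle, runs along its y, 10 mm (x) by 82 mm (y), with a 3 mm chamfer around the mouth, 45 mm deep; mouth 53 mm and floor 8 mm above the table. The card fits it with 2 mm of play.
- slot_floor (a point): centre of the floor of the stand's slot, 8 mm above the table; axes as the stand's
- post: fixed parking post of the clip: a black base 60 (x) by 80 (y) by 20 mm high with an upright steel fin 4 mm thick (x), 60 mm long (y), whose top is 50 mm above the table; origin at the centre of the base's underside
- clip: steel spring clip like a clothes peg, 60 to 120 g, biting the post's fin, jaws down, tails up. Origin on the middle of its pivot pin, z up, y along the pin (44 mm long), x the way jaws and tails open. Squeezing the tails along x opens the jaws up to a stop. Spring force at the tails is about 3 N at rest, 5 N fully squeezed; 20 to 40 N of grip is ample and harmless.
- clip_tails (a point): point midway between the two flat tail ends, 38.5 mm above the pivot, axes as the clip's. The tails spread up in a V and end in flat plates 28 mm tall, 30 mm wide (along y), 4 mm thick, leaning outwards 0.3 rad; their tops, 51 mm above the pivot, are 48 mm apart outside. Fully squeezed the plates stand upright, 16 mm over their outsides, 28 to 56 mm above the pivot.
- clip_tips (a point): point midway between the lower ends of the jaws, 41 mm below the pivot, axes as the clip's; on the post it lies on top of the base. Jaws 36 mm wide along y, round tips 6 mm thick. Fully open the tips end 38 mm below the pivot, 26 mm apart inside, and the free depth up to the pin is 34 mm.
- clip_jaw (a joint): angle of each of the clip's two halves, rad: 0 biting the post's fin (4 mm gap), -0.04 quite shut, 0.30 fully squeezed open (26 mm gap); it springs shut when let go
- ring_gauge: bystander, to be left alone: steel ring gauge, 56 mm across, 18 mm high; origin at the centre of its underside
- plug_gauge: bystander, to be left alone: brass plug gauge standing upright, 32 mm across, 55 mm high; origin at the centre of its underside
- gauge_block: bystander, to be left alone: small steel gauge block, 30 by 22 by 20 mm; origin at the centre of its underside
- v_block: bystander, to be left alone: dark steel vee block, 60 by 50 by 38 mm; origin at the centre of its underside
- oil_jar: bystander, to be left alone: closed jar, 50 mm across, 75 mm high; origin at the centre of its underside
- driver: bystander, to be left alone: screwdriver lying on the table, 170 mm long

How it is judged:
By the outcome, as a careful person would: the job done as asked, in the order asked, and still so for the second after the job is handed in, while the arm keeps its last pose, push and grip.
It also fails if it takes over 61 s, if anything falls off the work surface, if the arm or the gripper's body presses on something with over 40 N, if the wrist force passes 120 N, or if a joint passes its speed limit or range.

## Working session

There is one attempt and no reset: what is moved stays moved. The work goes in short steps, Python scripts to look and compute and a tool call to move; the robot and the scene stay as the last step left them, time stands still between calls to the robot, and variables do not carry over. Pictures are saved under pics/ and viewed, and the job is handed in when it is done.

Besides the shell and the picture viewer there is one more tool, called after ">>>" in YAML: its name, and indented under it one key for each argument. drive_tool: Moves the arm, as the interface text tells. Its arguments: {"type":"object","properties":{"rows":{"type":"array","items":{"type":"array","items":{"type":"number"}}},"grip":{"type":"number"},"squeeze":{"type":"number"}},"required":["rows"]}

```bash
mkdir -p pics; ls
python3 - <<'E'
from workcell import *
import cv2, numpy as np
np.set_printoptions(precision=4,suppress=True)
s=observe(); print(s)
for n in ("side","top"):
    im,d=snapshot(n); cv2.imwrite(f"pics/{n}0.png",im); np.save(f"pics/{n}0.npy",d)
    c=calibration(n); print(n,c, -c["R"].T@c["t"])
E
```

```text
pics
{'clock': 0.0, 'joint_positions': array([-1.2885,  0.6159, -0.0126,  1.4249,  0.0081,  1.1034, -0.0404]), 'joint_vel': array([ 0.0002,  0.0019, -0.0002, -0.0009,  0.0009,  0.0018,  0.0008]), 'joint_efforts': array([ -0.0001, -46.9211,   0.2593, -17.1035,   0.0099,   0.0096,
        -0.    ]), 'position': array([0.1973, 0.6185, 0.2301]), 'tool_rot': array([ 0.1538,  0.9881, -0.0013, -0.0002]), 'contact_force': array([ 0.4266, -0.2481, -0.197 ]), 'torque': array([-0.0004,  0.03  , -0.0537]), 'grip_width': 0.08545547280984363}
side {'intrinsics': array([[385.4492,   0.    , 250.6268],
       [  0.    , 385.4492, 199.4028],
       [  0.    ,   0.    ,   1.    ]]), 'dist': array([-0.0849,  0.    ,  0.    ,  0.    ,  0.    ]), 'R': array([[ 0.9525, -0.3045, -0.0097],
       [-0.238 , -0.724 , -0.6474],
       [ 0.1902,  0.619 , -0.7621]]), 't': array([-0.5218,  0.1881,  1.2714])} [ 0.3    -0.8096  1.0856]
top {'intrinsics': array([[471.3002,   0.    , 260.3185],
       [  0.    , 471.3002, 191.9366],
       [  0.    ,   0.    ,   1.    ]]), 'dist': array([-0.0259,  0.    ,  0.    ,  0.    ,  0.    ]), 'R': array([[-0.0264, -0.9996,  0.0051],
       [-0.9804,  0.0249, -0.1956],
       [ 0.1954, -0.0102, -0.9807]]), 't': array([0.0077, 0.5806, 1.348 ])} [0.306  0.0069 1.4355]
```

View pics/side0.png

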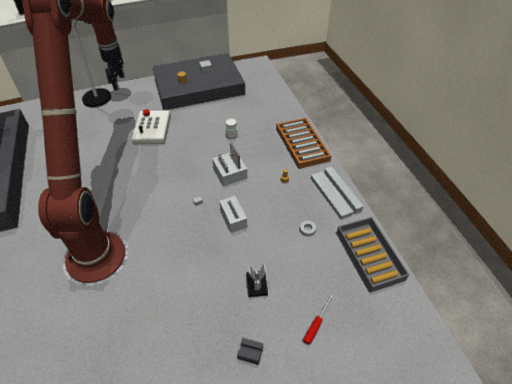

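View pics/top0.png

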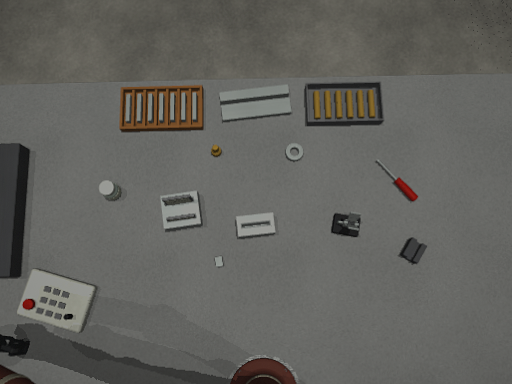

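The side view shows the rack at about (230,167), the stand at (233,213) and the clip on its post at (257,282). In the top view they are at (181,210), (255,224) and (346,224). I'll zoom in on each.

```bash
cat > h.py <<'E'
from workcell import *
import cv2, numpy as np
np.set_printoptions(precision=4,suppress=True)
def rays(n,px):
    c=calibration(n); p=cv2.undistortPoints(np.array(px,float).reshape(-1,1,2),c["intrinsics"],c["dist"]).reshape(-1,2)
    d=np.c_[p,np.ones(len(p))]@c["R"]; return -c["R"].T@c["t"],d
def onz(n,px,z):
    o,d=rays(n,px); return o+d*((z-o[2])/d[:,2])[:,None]
def proj(n,X):
    c=calibration(n); return cv2.projectPoints(np.array(X,float).reshape(-1,3),cv2.Rodrigues(c["R"])[0],c["t"],c["intrinsics"],c["dist"])[0].reshape(-1,2)
def tri(p1,p2,n1="side",n2="top"):
    o1,d1=rays(n1,p1);o2,d2=rays(n2,p2);out=[]
    for a,b in zip(d1,d2):
        t=np.linalg.lstsq(np.c_[a,-b],o2-o1,rcond=None)[0]
        A=o1+t[0]*a;B=o2+t[1]*b; out.append(np.r_[(A+B)/2,np.linalg.norm(A-B)])
    return np.array(out)
def cloud(n,d,x0,y0,x1,y1):
    u,v=np.meshgrid(np.arange(x0,x1),np.arange(y0,y1)); z=d[y0:y1,x0:x1].ravel()
    o,r=rays(n,np.c_[u.ravel(),v.ravel()]); return o+r*z[:,None]
def crop(im,x0,y0,x1,y1,s,name):
    cv2.imwrite(name,cv2.resize(im[y0:y1,x0:x1],None,fx=s,fy=s,interpolation=cv2.INTER_CUBIC))
E
python3 - <<'E'
from h import *
t=cv2.imread("pics/top0.png");s=cv2.imread("pics/side0.png")
a=[cv2.resize(q,(390,290),interpolation=cv2.INTER_CUBIC) for q in (t[185:235,150:217],s[143:190,200:263],t[205:245,225:278+1],s[190:236,205:266])]
g=np.vstack([np.hstack(a[:2]),np.hstack(a[2:])]); cv2.imwrite("pics/z0.png",g)
a=[cv2.resize(q,(390,390),interpolation=cv2.INTER_CUBIC) for q in (t[205:245,325:365],s[255:305,232:282])]
cv2.imwrite("pics/z1.png",np.hstack(a))
for n,b in (("top",(150,180,370,250)),("side",(200,140,280,310))):
    d=np.load(f"pics/{n}0.npy"); c=cloud(n,d,*b); c=c[c[:,2]<1]; h=np.histogram(c[:,2],bins=np.arange(-.02,.14,.005)); print(n,list(zip(h[1].round(3),h[0])))
E
```

```text
top [(np.float64(-0.02), np.int64(0)), (np.float64(-0.015), np.int64(18)), (np.float64(-0.01), np.int64(1077)), (np.float64(-0.005), np.int64(6459)), (np.float64(0.0), np.int64(4635)), (np.float64(0.005), np.int64(457)), (np.float64(0.01), np.int64(72)), (np.float64(0.015), np.int64(197)), (np.float64(0.02), np.int64(146)), (np.float64(0.025), np.int64(43)), (np.float64(0.03), np.int64(27)), (np.float64(0.035), np.int64(33)), (np.float64(0.04), np.int64(56)), (np.float64(0.045), np.int64(427)), (np.float64(0.05), np.int64(961)), (np.float64(0.055), np.int64(236)), (np.float64(0.06), np.int64(57)), (np.float64(0.065), np.int64(44)), (np.float64(0.07), np.int64(40)), (np.float64(0.075), np.int64(77)), (np.float64(0.08), np.int64(23)), (np.float64(0.085), np.int64(17)), (np.float64(0.09), np.int64(30)), (np.float64(0.095), np.int64(16)), (np.float64(0.1), np.int64(27)), (np.float64(0.105), np.int64(31)), (np.float64(0.11), np.int64(48)), (np.float64(0.115), np.int64(61)), (np.float64(0.12), np.int64(7)), (np.float64(0.125), np.int64(0)), (np.float64(0.13), np.int64(0))]
side [(np.float6
[... 364 characters left out ...]
.int64(68)), (np.float64(0.035), np.int64(61)), (np.float64(0.04), np.int64(74)), (np.float64(0.045), np.int64(279)), (np.float64(0.05), np.int64(523)), (np.float64(0.055), np.int64(53)), (np.float64(0.06), np.int64(67)), (np.float64(0.065), np.int64(32)), (np.float64(0.07), np.int64(32)), (np.float64(0.075), np.int64(41)), (np.float64(0.08), np.int64(21)), (np.float64(0.085), np.int64(15)), (np.float64(0.09), np.int64(24)), (np.float64(0.095), np.int64(24)), (np.float64(0.1), np.int64(24)), (np.float64(0.105), np.int64(23)), (np.float64(0.11), np.int64(41)), (np.float64(0.115), np.int64(24)), (np.float64(0.12), np.int64(2)), (np.float64(0.125), np.int64(0)), (np.float64(0.13), np.int64(0))]
```

View pics/z0.png

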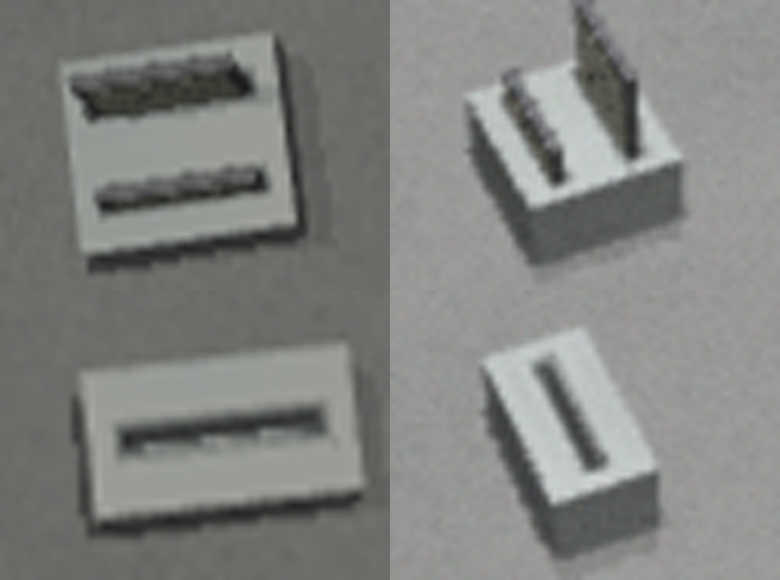

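View pics/z1.png

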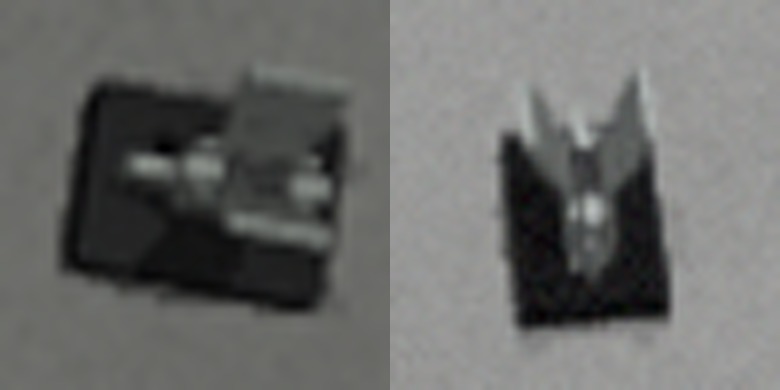

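The zoom shows the tall card in the far slot of the rack and the short card in the near slot. The clip sits toward the -y end of its post. Next I'll measure the block tops by masking the bright top faces in both views and casting rays onto a plane.

Run:
```python
from h import *
def rect(n,im,box,z,lo,hi=256,fill=True):
    x0,y0,x1,y1=box; g=cv2.cvtColor(im,cv2.COLOR_BGR2GRAY)[y0:y1,x0:x1]
    k=4; g=cv2.resize(g,None,fx=k,fy=k,interpolation=cv2.INTER_CUBIC)
    m=((g>lo)&(g<hi)).astype(np.uint8)
    cs,_=cv2.findContours(m,cv2.RETR_EXTERNAL,cv2.CHAIN_APPROX_NONE); c=max(cs,key=cv2.contourArea)[:,0]
    px=(c+.5)/k-.5+[x0,y0]
    W=onz(n,px,z)[:,:2]; (cx,cy),(w,h),a=cv2.minAreaRect((W*1e4).astype(np.float32))
    print(n,box,lo,"c %.4f %.4f size %.1f %.1f ang %.2f"%(cx/1e4,cy/1e4,w/10,h/10,a))
t=cv2.imread("pics/top0.png");s=cv2.imread("pics/side0.png")
gt=cv2.cvtColor(t,cv2.COLOR_BGR2GRAY);gs=cv2.cvtColor(s,cv2.COLOR_BGR2GRAY)
print(gt[224,228:284],gs[213,210:255])
for lo in (120,130,140): 
    rect("top",t,(225,205,285,245),.053,lo); rect("top",t,(150,183,212,240),.053,lo)
for lo in (160,170,180):
    rect("side",s,(205,190,266,236),.053,lo); rect("side",s,(200,143,263,190),.053,lo)
```

```text
[107 105 104 106 107 108 104  65  85 150 157 155 145 100  78  71  69  62
  62  61  54  52  47  52  55  54  54  59  60  65  66  65  80 122 121 120
 111 108 104  89  87  87 123 157 156 152 119  93  96  98 111 110 110 111
 111 109] [150 152 152 151 153 149 146 150 155 152 132 100  71  70  72 135 191 199
 199 197 195 193 163 101  68  77 115 169 194 194 195 193 193 192 174 155
 155 151 156 155 152 150 148 151 151]
top (225, 205, 285, 245) 120 c 0.4861 0.0102 size 61.4 112.7 ang 4.88
top (150, 183, 212, 240) 120 c 0.5358 0.2330 size 101.6 111.4 ang 7.17
top (225, 205, 285, 245) 130 c 0.4860 0.0101 size 59.9 110.7 ang 4.88
top (150, 183, 212, 240) 130 c 0.5357 0.2328 size 100.1 109.6 ang 7.07
top (225, 205, 285, 245) 140 c 0.4859 0.0101 size 58.3 109.1 ang 4.94
top (150, 183, 212, 240) 140 c 0.5356 0.2326 size 98.6 108.5 ang 7.08
side (205, 190, 266, 236) 160 c 0.4861 0.0094 size 63.0 113.5 ang 5.53
side (200, 143, 263, 190) 160 c 0.5355 0.2314 size 104.4 113.7 ang 7.34
side (205, 190, 266, 236) 170 c 0.4856 0.0084 size 60.7 110.4 ang 5.28
side (200, 143, 263, 190) 170 c 0.5354 0.2309 size 100.7 111.0 ang 7.22
side (205, 190, 266, 236) 180 c 0.4854 0.0079 size 59.1 108.0 ang 5.00
side (200, 143, 263, 190) 180 c 0.5213 0.2286 size 70.3 108.4 ang 6.36
```

Run:
```python
from h import *
t=cv2.imread("pics/top0.png");s=cv2.imread("pics/side0.png")
t1=cv2.resize(t[185:210,157:197],(400*2,250*2),interpolation=cv2.INTER_CUBIC)
t1=cv2.convertScaleAbs(t1,alpha=1.6,beta=-30); cv2.imwrite("pics/z2.png",t1)
crop(s,222,138,252,178,14,"pics/z3.png")
```

```text
(no output)
```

View pics/z2.png

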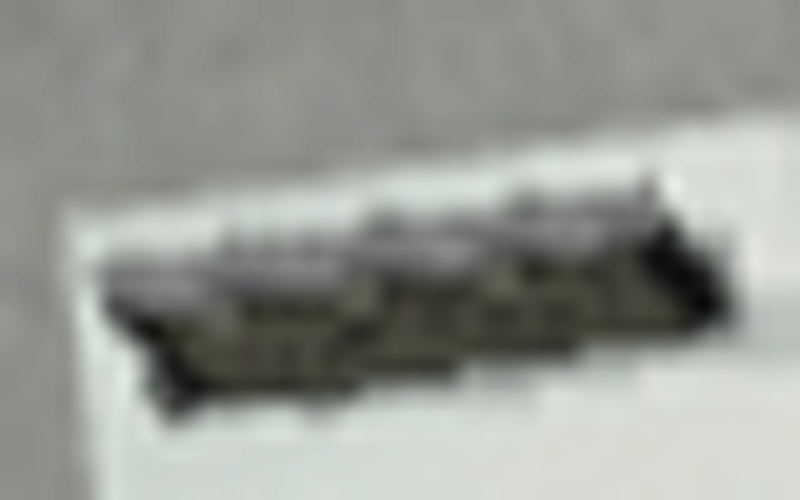

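View pics/z3.png

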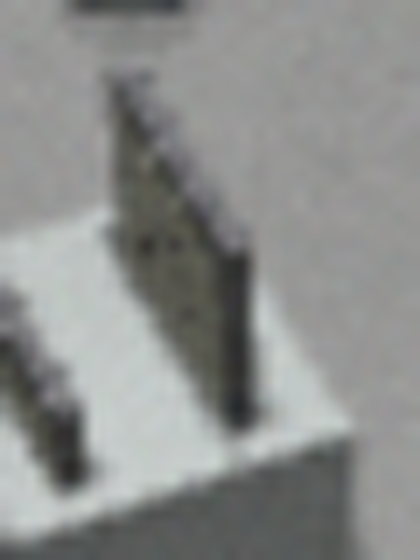

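Run:
```python
from h import *
r=tri([(230.8,143.4),(238.4,155.2)],[(162.0,198.75),(189.25,195.5)]);print(r)
print(r[:,:3].mean(0), np.linalg.norm(r[0,:3]-r[1,:3]), np.degrees(np.arctan2(-(r[0]-r[1])[0],(r[0]-r[1])[1])))
print(onz("top",[(162.0,198.75),(189.25,195.5)],.118)); print(onz("side",[(230.8,143.4),(238.4,155.2)],.118))
# predicted
R=np.array([.5356,.232]);a=np.radians(7.1);x=np.array([np.cos(a),np.sin(a)]);y=np.array([-x[1],x[0]])
P=[np.r_[R+x*.025+y*k,.118] for k in(.04,-.04)];print(P,proj("top",P),proj("side",P))
# stand slot dark centre check & rack heights via corners
S=[.4859,.0095];a=np.radians(5);x=np.array([np.cos(a),np.sin(a)]);y=np.array([-x[1],x[0]])
C=[np.r_[np.array(S)+x*i+y*j,z] for i,j,z in((.03,.055,.053),(.03,-.055,.053),(-.03,.055,.053),(-.03,-.055,.053),(0,.041,.053),(0,-.041,.053))]
print(proj("top",C),proj("side",C))
```

```text
[[0.5577 0.2753 0.1074 0.0002]
 [0.5643 0.1962 0.1142 0.0006]]
[0.561  0.2357 0.1108] 0.07963428519864807 4.765555853700926
[[0.5558 0.2731 0.118 ]
 [0.5633 0.1957 0.118 ]]
[[0.5548 0.2635 0.118 ]
 [0.5636 0.1923 0.118 ]]
[array([0.5555, 0.2748, 0.118 ]), array([0.5654, 0.1954, 0.118 ])] [[161.4151 198.8911]
 [189.3486 194.78  ]] [[230.1497 141.483 ]
 [238.6159 154.5368]]
[[235.8426 215.8814]
 [272.7293 211.7432]
 [237.9588 235.9898]
 [275.1449 231.7757]
 [241.618  225.3628]
 [269.2273 222.2498]] [[234.8658 194.826 ]
 [246.6328 217.3741]
 [218.9695 199.8999]
 [230.05   222.9547]
 [228.3494 200.1282]
 [236.8667 217.1209]]
```

Run:
```python
from h import *
t=cv2.imread("pics/top0.png");s=cv2.imread("pics/side0.png")
crop(t,328,208,364,240,20,"pics/z4.png")
crop(s,240,258,275,300,14,"pics/z5.png")
```

```text
(no output)
```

View pics/z4.png

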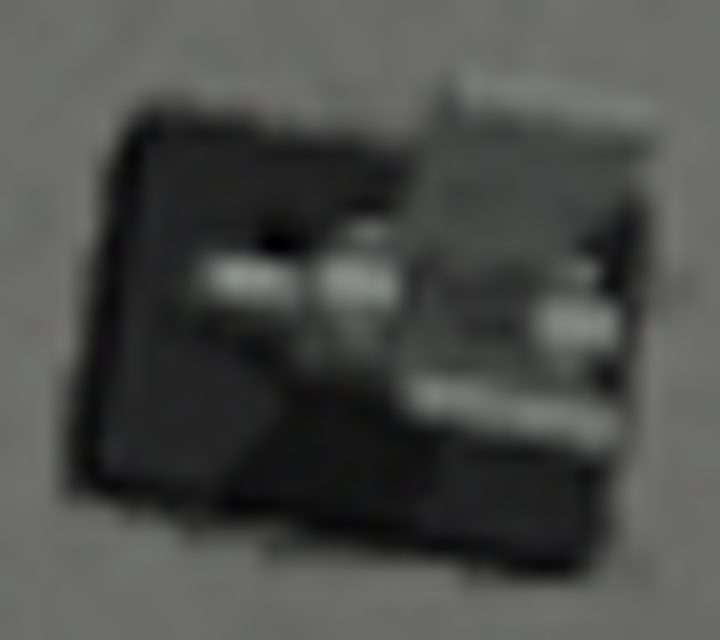

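View pics/z5.png

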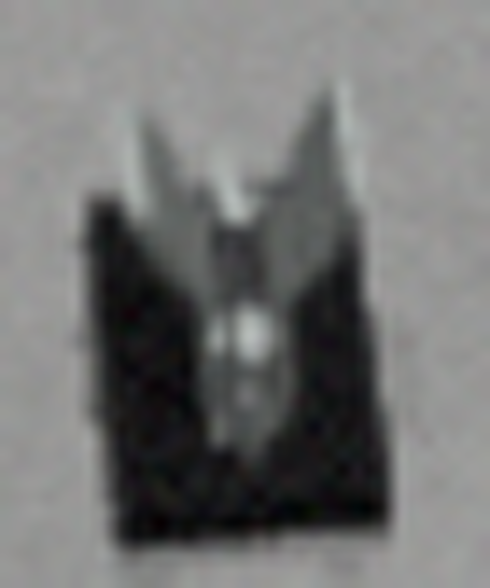

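Run:
```python
from h import *
T=[(350.75,211.75),(360.25,213.25),(348,227),(358.25,228.75)]
S=[(263.6,264.1),(265.1,271.8),(248.8,265.7),(250,272.9)]
r=tri(S,T);print(r); print(r.mean(0))
for n,p in(("top",T),("side",S)):
    w=onz(n,p,.112)[:,:2]; c=w.mean(0); yd=(w[0]-w[1]+w[2]-w[3])/2; xd=(w[0]+w[1]-w[2]-w[3])/2
    print(n,c,np.linalg.norm(yd),np.linalg.norm(xd),np.degrees(np.arctan2(-yd[0],yd[1])),np.degrees(np.arctan2(xd[1],xd[0])))
# pivot pin ends in top at z .061 : left end ~ (320..),(right)
p=[(328+322/20-.5,208+288/20-.5),(328+618/20-.5,208+325/20-.5)]
w=onz("top",p,.063);print(w,w.mean(0),np.linalg.norm(w[0]-w[1]))
# fin far end
# base outline, dark
for n,box in(("top",(325,205,368,245)),("side",(238,265,275,302))):
    im=cv2.imread(f"pics/{n}0.png");x0,y0,x1,y1=box
    g=cv2.resize(cv2.cvtColor(im,cv2.COLOR_BGR2GRAY)[y0:y1,x0:x1],None,fx=4,fy=4,interpolation=cv2.INTER_CUBIC)
    m=(g<70).astype(np.uint8);cs,_=cv2.findContours(m,0,1);c=max(cs,key=cv2.contourArea)[:,0]
    W=onz(n,(c+.5)/4-.5+[x0,y0],.020 if n=="top" else .02)[:,:2];print(n,cv2.minAreaRect((W*1e3).astype(np.float32)))
```

```text
[[ 0.5054 -0.2633  0.1079  0.0017]
 [ 0.5005 -0.2898  0.1097  0.001 ]
 [ 0.4627 -0.2533  0.1049  0.0008]
 [ 0.457  -0.2808  0.1116  0.0007]]
[ 0.4814 -0.2718  0.1085  0.0011]
top [ 0.4813 -0.2712] 0.028291081008669578 0.044746978141843495 -10.955034970133141 -12.39546181154088
side [ 0.4804 -0.2738] 0.02486649014802169 0.043334084582205744 -9.328292395558385 -12.169721295021938
[[ 0.4835 -0.2495  0.063 ]
 [ 0.4769 -0.2928  0.063 ]] [ 0.4802 -0.2712  0.063 ] 0.04373790349941068
top ((482.3794860839844, -262.79693603515625), (84.22003936767578, 71.20767211914062), 78.27981567382812)
side ((479.44598388671875, -272.4242248535156), (84.44127655029297, 61.20337677001953), 76.76809692382812)
```

```bash
cat >> h.py <<'E'
from scipy.spatial.transform import Rotation as Ro
def plan(target,yaw_deg,n,step=1):
    """rows to bring TCP to target with tool y at world yaw (mod 180)"""
    s=observe(); p=s["position"].copy(); Rm=Ro.from_quat(s["tool_rot"]).as_matrix()
    ya=np.arctan2(Rm[1,1],Rm[0,1]); print("now",p,"yaw y",np.degrees(ya),"tool z",Rm[:,2],"clock",s["clock"],"w",s["grip_width"])
    dw=(np.radians(yaw_deg)-ya+np.pi/2)%np.pi-np.pi/2
    tt=-dw; target=np.array(target,float); rows=[]
    # ideal vertical tool
    for i in range(n):
        x=np.array([np.sin(ya),-np.cos(ya),0])*-1; y=np.array([np.cos(ya),np.sin(ya),0]); z=np.array([0,0,-1.])
        x=np.cross(y,z)
        d=(target-p)/(n-i); r=[round(float(d@a)*100,2) for a in(x,y,z)]; th=round(tt/(n-i),3)
        rows.append(r+[th]); p=p+(r[0]*x+r[1]*y+r[2]*z)/100; ya-=th; tt-=th
    print("total turn",-dw); print(str(rows).replace("], ","],\n")); print("end",p,np.degrees(ya))
E
python3 -c "
from h import *
plan([.5604,.2350,.20],7.1,14)"
```

```text
now [0.1973 0.6186 0.2302] yaw y 72.3082800943407 tool z [-0.0007 -0.0022 -1.    ] clock 0.1 w 0.08536336835365252
total turn 1.1380991872089237
[[-3.3, -1.82, 0.22, np.float64(0.081)],
[-3.44, -1.55, 0.22, np.float64(0.081)],
[-3.55, -1.27, 0.22, np.float64(0.081)],
[-3.65, -0.97, 0.21, np.float64(0.081)],
[-3.71, -0.68, 0.22, np.float64(0.081)],
[-3.75, -0.37, 0.21, np.float64(0.081)],
[-3.77, -0.07, 0.22, np.float64(0.082)],
[-3.77, 0.24, 0.21, np.float64(0.081)],
[-3.73, 0.55, 0.22, np.float64(0.082)],
[-3.68, 0.85, 0.21, np.float64(0.081)],
[-3.6, 1.14, 0.22, np.float64(0.082)],
[-3.49, 1.43, 0.21, np.float64(0.081)],
[-3.36, 1.71, 0.22, np.float64(0.082)],
[-3.21, 1.99, 0.21, np.float64(0.081)]]
end [0.5604 0.235  0.2   ] 7.1056830084530285
```

>>> drive_tool:
  rows:
    - [-3.3, -1.8, 0.2, 0.08]
    - [-3.45, -1.55, 0.2, 0.08]
    - [-3.55, -1.25, 0.2, 0.08]
    - [-3.65, -0.95, 0.2, 0.08]
    - [-3.7, -0.7, 0.2, 0.08]
    - [-3.75, -0.35, 0.2, 0.08]
    - [-3.75, -0.05, 0.2, 0.08]
  grip: 0.5
  squeeze: 60

```text
clock: 0.68
position: [0.3806, 0.4271, 0.2169]
tool_rot: [0.423, 0.906, -0.0, -0.0]
contact_force: [0.1, 0.5, -0.9]
grip_width: 0.0427
```

```bash
python3 -c "
from h import *
plan([.5604,.2350,.185],7.1,7)"
```

```text
now [0.3806 0.4271 0.2169] yaw y 40.00475982171692 tool z [-0.0006 -0.0007 -1.    ] clock 0.6833 w 0.04272871243285258
total turn 0.5742963984669026
[[-3.75, 0.2, 0.46, np.float64(0.082)],
[-3.72, 0.51, 0.46, np.float64(0.082)],
[-3.67, 0.81, 0.45, np.float64(0.082)],
[-3.59, 1.11, 0.46, np.float64(0.082)],
[-3.49, 1.41, 0.45, np.float64(0.082)],
[-3.36, 1.68, 0.46, np.float64(0.082)],
[-3.22, 1.96, 0.45, np.float64(0.082)]]
end [0.5604 0.235  0.185 ] 7.116982381207666
```

>>> drive_tool:
  rows:
    - [-3.75, 0.2, 0.45, 0.082]
    - [-3.7, 0.5, 0.45, 0.082]
    - [-3.65, 0.8, 0.45, 0.082]
    - [-3.6, 1.1, 0.45, 0.082]
    - [-3.5, 1.4, 0.45, 0.082]
    - [-3.35, 1.7, 0.45, 0.082]
    - [-3.2, 1.95, 0.45, 0.082]
    - [0, 0, 0, 0]

```text
clock: 1.35
position: [0.5653, 0.2271, 0.1848]
tool_rot: [0.666, 0.746, -0.002, 0.004]
contact_force: [0.5, -1.2, 0.9]
grip_width: 0.0428
```

```bash
python3 -c "
from h import *
plan([.5604,.2350,.15],7.1,2)
for n,b in (('top',(140,170,220,230)),('side',(195,90,275,190))):
    im,d=snapshot(n); cv2.imwrite(f'pics/{n}1.png',im); crop(im,*b,6 if n=='top' else 6,f'pics/{n}1z.png')
P=[(.5604,.2350,observe()['position'][2])]; print(proj('top',P),proj('side',P))
"
```

```text
now [0.5653 0.2271 0.1848] yaw y 6.4245893583057345 tool z [ 0.0036 -0.0086 -1.    ] clock 1.35 w 0.04275276626807627
total turn -0.011788139500572559
[[0.42, -0.2, 1.74, np.float64(-0.006)],
[0.42, -0.19, 1.74, np.float64(-0.006)]]
end [0.5604 0.235  0.15  ] 7.112138712462723
[[171.1759 192.2451]] [[233.5489 133.9998]]
```

View pics/top1z.png

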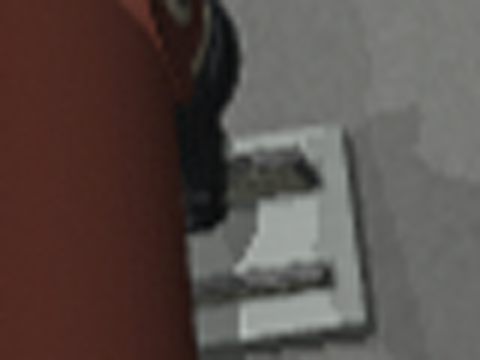

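View pics/side1z.png

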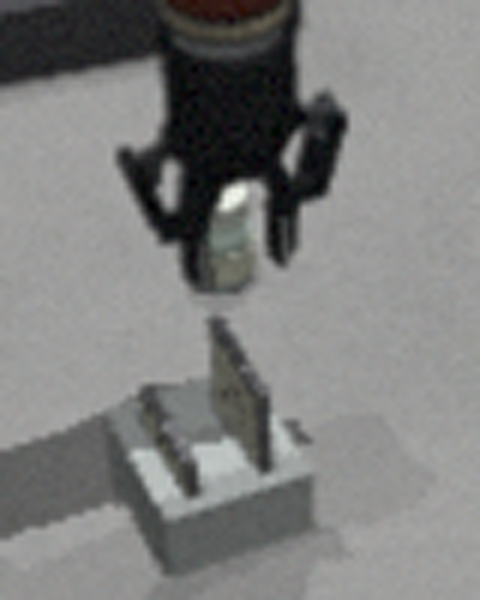

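The side view shows the gripper above the tall card with a finger on each side. The top view is mostly blocked by the arm. I'll correct the small overshoot and then descend.

>>> drive_tool:
  rows:
    - [0.4, -0.2, 1.2, -0.006]
    - [0.4, -0.2, 1.2, -0.006]
    - [0, 0, 0, 0]
    - [0, 0, 0, 0]

```text
clock: 1.78
position: [0.5532, 0.247, 0.1612]
tool_rot: [0.655, 0.756, -0.001, -0.001]
contact_force: [-0.0, -0.2, -0.1]
grip_width: 0.0426
```

```bash
python3 -c "
from h import *
plan([.5604,.2350,.072],7.1,4)
im,d=snapshot('side');crop(im,195,90,275,190,6,'pics/side2z.png')"
```

```text
now [0.5532 0.247  0.1612] yaw y 8.227152449943489 tool z [-0.0026  0.0004 -1.    ] clock 1.7833 w 0.04261206801855298
total turn 0.019672521423434564
[[-0.32, 0.13, 2.23, np.float64(0.005)],
[-0.32, 0.14, 2.23, np.float64(0.005)],
[-0.32, 0.14, 2.23, np.float64(0.005)],
[-0.33, 0.14, 2.23, np.float64(0.005)]]
end [0.5604 0.235  0.072 ] 7.081236859681842
```

View pics/side2z.png

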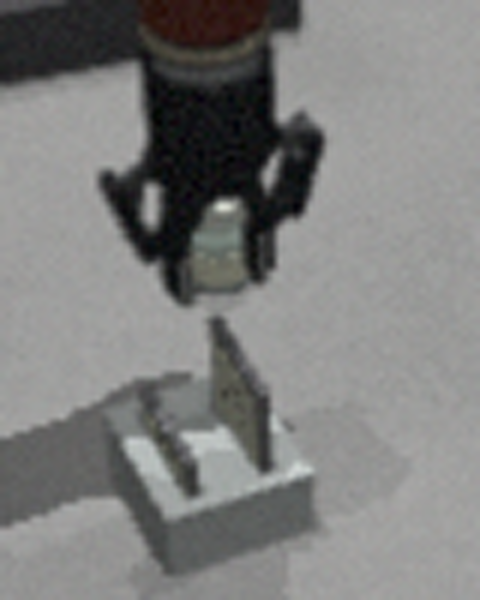

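>>> drive_tool:
  rows:
    - [-0.6, 0.25, 0, 0.01]
    - [-0.7, 0.3, 0, 0.01]
    - [0, 0, 0, 0]
    - [0, 0, 0, 0]
    - [0, 0, 0, 0]

```text
clock: 2.25
position: [0.5623, 0.2326, 0.1621]
tool_rot: [0.664, 0.748, 0.0, 0.0]
contact_force: [0.0, 0.6, 0.3]
grip_width: 0.0423
```

```bash
python3 -c "
from h import *
plan([.5604,.2350,.072],7.1,5)
im,d=snapshot('side');crop(im,195,90,275,190,6,'pics/side3z.png')"
```

```text
now [0.5623 0.2326 0.1621] yaw y 6.832763199681058 tool z [ 0.0002  0.0002 -1.    ] clock 2.25 w 0.04233789535492295
total turn -0.004664162048060083
[[0.05, -0.03, 1.8, np.float64(-0.001)],
[0.05, -0.03, 1.8, np.float64(-0.001)],
[0.05, -0.03, 1.8, np.float64(-0.001)],
[0.05, -0.04, 1.8, np.float64(-0.001)],
[0.06, -0.03, 1.81, np.float64(-0.001)]]
end [0.5604 0.235  0.072 ] 7.11924209724647
```

View pics/side3z.png

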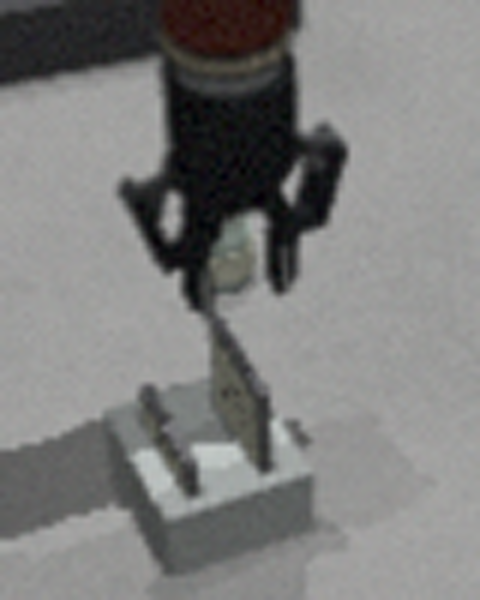

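>>> drive_tool:
  rows:
    - [0.05, -0.05, 1.8, 0]
    - [0.05, 0, 1.8, 0]
    - [0, 0, 1.8, 0]
    - [0, 0, 1.2, 0]
    - [0, 0, 0, 0]
    - [0, 0, 0, 0]
    - [0, 0, 0, 0]

```text
clock: 2.88
position: [0.5623, 0.2341, 0.0967]
tool_rot: [0.663, 0.748, 0.001, 0.0]
contact_force: [0.3, 0.1, 0.8]
grip_width: 0.0426
```

```bash
python3 -c "
from h import *
plan([.5604,.2350,.072],7.1,3)
im,d=snapshot('side');crop(im,195,90,275,190,6,'pics/side4z.png')"
```

```text
now [0.5623 0.2341 0.0967] yaw y 6.878068043907775 tool z [ 0.0017  0.0006 -1.    ] clock 2.8833 w 0.04261246207824698
total turn -0.0038734433492009224
[[0.04, -0.06, 0.82, np.float64(-0.001)],
[0.03, -0.06, 0.83, np.float64(-0.001)],
[0.04, -0.06, 0.82, np.float64(-0.002)]]
end [0.5604 0.235  0.072 ] 7.107251161960105
```

View pics/side4z.png

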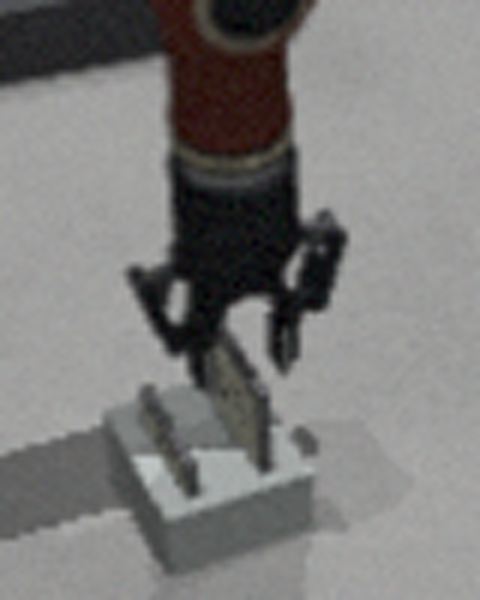

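The fingers straddle the card's top, with the left finger about (205,365) in the crop and the right one about (285,350). I'll keep descending, then close.

>>> drive_tool:
  rows:
    - [0.05, -0.1, 0.8, 0]
    - [0.05, -0.1, 0.8, 0]
    - [0, 0, 0.8, 0]
    - [0, 0, 0, 0]
    - [0, 0, 0, 0]
    - [0, 0, 0, 0]

```text
clock: 3.43
position: [0.5595, 0.2346, 0.0717]
tool_rot: [0.663, 0.748, -0.0, 0.0]
contact_force: [-0.2, -0.5, 1.0]
grip_width: 0.0428
```

>>> drive_tool:
  rows:
    - [0, 0, 0, 0]
    - [0, 0, 0, 0]
    - [0, 0, 0, 0]
    - [0, 0, 0, 0]
    - [0, 0, 0, 0]
    - [0, 0, 0, 0]
  grip: 1
  squeeze: 60

```text
clock: 3.93
position: [0.5598, 0.2347, 0.0722]
tool_rot: [0.663, 0.748, 0.0, 0.0]
contact_force: [0.8, -0.5, 2.1]
grip_width: 0.0072
```

>>> drive_tool:
  rows:
    - [0, 0, -0.5, 0]
    - [0, 0, -1, 0]
    - [0, 0, -1.5, 0]
    - [0, 0, -1.5, 0]
    - [0, 0, -1.5, 0]
    - [0, 0, -1.5, 0]
    - [0, 0, -1, 0]
    - [0, 0, -0.5, 0]
    - [0, 0, 0, 0]
    - [0, 0, 0, 0]

```text
clock: 4.77
position: [0.5589, 0.2346, 0.1616]
tool_rot: [0.663, 0.748, -0.0, -0.0]
contact_force: [-0.2, 0.2, -1.5]
grip_width: 0.0074
```

```bash
python3 -c "
from h import *
plan([.4859,.0095,.165],4.9,9)
im,d=snapshot('side');crop(im,195,70,275,190,5,'pics/side5z.png')"
```

```text
now [0.5589 0.2346 0.1616] yaw y 6.881882237069134 tool z [-0.001  -0.0002 -1.    ] clock 4.7667 w 0.00737076148736245
total turn 0.03459037042364721
[[-2.39, -1.1, -0.04, np.float64(0.004)],
[-2.39, -1.1, -0.04, np.float64(0.004)],
[-2.39, -1.09, -0.04, np.float64(0.004)],
[-2.4, -1.08, -0.04, np.float64(0.004)],
[-2.4, -1.07, -0.04, np.float64(0.004)],
[-2.41, -1.05, -0.04, np.float64(0.004)],
[-2.41, -1.05, -0.03, np.float64(0.004)],
[-2.42, -1.03, -0.04, np.float64(0.003)],
[-2.42, -1.03, -0.03, np.float64(0.004)]]
end [0.4859 0.0095 0.165 ] 4.876529954111251
```

View pics/side5z.png

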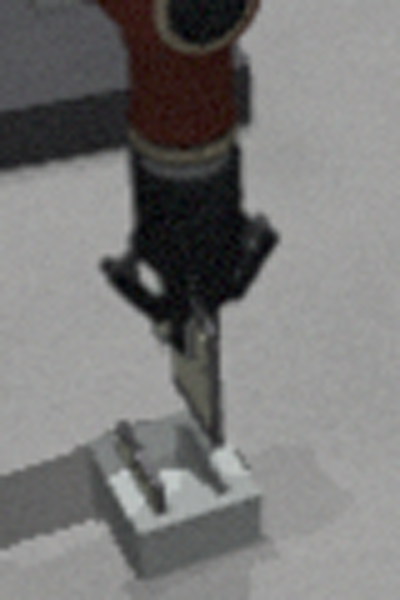

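The card is clear of the rack and hangs straight. Now I'll carry it to the stand.

>>> drive_tool:
  rows:
    - [-1, -0.45, 0, 0.004]
    - [-2, -0.9, 0, 0.004]
    - [-3, -1.35, 0, 0.004]
    - [-3.5, -1.55, 0, 0.004]
    - [-3.5, -1.55, 0, 0.004]
    - [-3.5, -1.55, 0, 0.005]
    - [-2.5, -1.1, 0, 0.005]
    - [-1.65, -0.7, 0, 0.005]
    - [-1, -0.4, 0, 0]
    - [0, 0, 0, 0]

```text
clock: 5.65
position: [0.4855, 0.0061, 0.1616]
tool_rot: [0.678, 0.735, -0.001, -0.0]
contact_force: [0.2, -0.4, -1.2]
grip_width: 0.0075
```

>>> drive_tool:
  rows:
    - [0, 0, 0, 0]
    - [0, 0, 0, 0]
    - [0, 0, 0, 0]
    - [0, 0, 0, 0]

```text
clock: 5.98
position: [0.4872, 0.0109, 0.1616]
tool_rot: [0.675, 0.738, 0.0, -0.0]
contact_force: [0.1, -0.0, 0.1]
grip_width: 0.0074
```

```bash
python3 -c "
from h import *
plan([.4859,.0095,.12],4.9,3)
im,d=snapshot('side');crop(im,200,120,270,240,5,'pics/side6z.png')
im,d=snapshot('top');crop(im,200,170,300,250,7,'pics/top6z.png')"
```

```text
now [0.4872 0.0109 0.1616] yaw y 5.04053550352561 tool z [-0.0001  0.0004 -1.    ] clock 5.9833 w 0.007421697880425346
total turn 0.0024528072524698796
[[-0.04, -0.05, 1.39, np.float64(0.001)],
[-0.05, -0.05, 1.39, np.float64(0.001)],
[-0.04, -0.05, 1.38, np.float64(0.0)]]
end [0.4859 0.0095 0.12  ] 4.925943944499445
```

View pics/side6z.png

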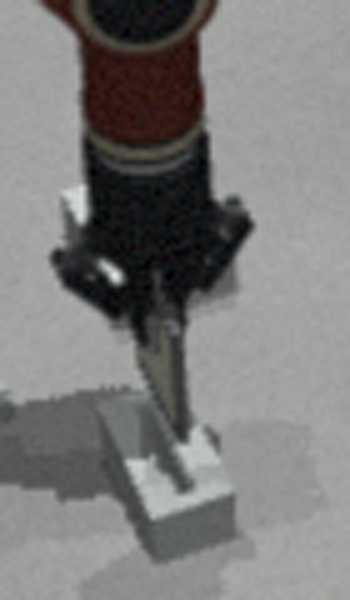

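View pics/top6z.png

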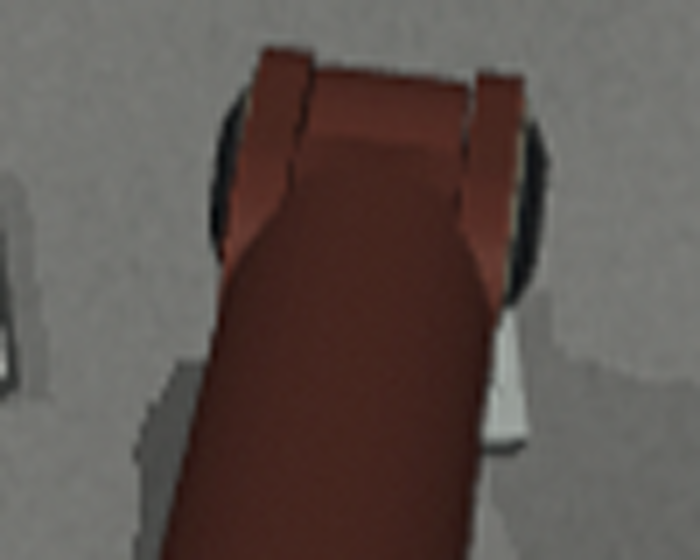

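```bash
python3 -c "
from h import *
a=np.radians(5);y=np.array([-np.sin(a),np.cos(a)]);c=np.array([.4872,.0109])
x=np.array([np.cos(a),np.sin(a)])
print(proj('side',[np.r_[c-.04*y+x*k,z] for z in (.0976,) for k in(-.004,.004)]))
print(proj('side',[np.r_[np.array([.4859,.0095])-.041*y+x*k,.053] for k in(-.005,.005)]))
s=cv2.imread('pics/side6z.png'); im,d=snapshot('side'); crop(im,222,185,252,232,12,'pics/side7z.png')
plan([.4859,.0095,.12],4.9,3)
"
```

```text
[[235.3856 208.5841]
 [237.6414 207.8436]]
[[235.491  217.5806]
 [238.2399 216.662 ]]
now [0.487  0.0102 0.1617] yaw y 4.954783250411329 tool z [-0.0002  0.0001 -1.    ] clock 6.1333 w 0.007143984951120485
total turn 0.0009561480946223
[[-0.02, -0.04, 1.39, np.float64(0.0)],
[-0.02, -0.04, 1.39, np.float64(0.0)],
[-0.02, -0.04, 1.39, np.float64(0.001)]]
end [0.4859 0.0095 0.12  ] 4.8974874708982465
```

View pics/side7z.png

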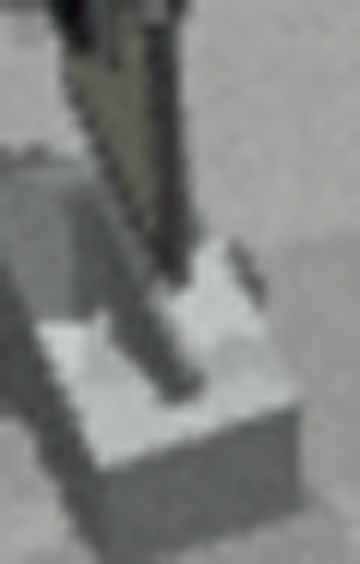

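The side view shows the card's near bottom corner at about (235.9,208.3) and the near end of the slot at about (236.9,217.8). The prediction differs by roughly half a pixel. I'll lower to just above the mouth and look again.

>>> drive_tool:
  rows:
    - [-0.05, 0, 1, 0]
    - [0, 0, 1, 0]
    - [0, 0, 1, 0]
    - [0, 0, 0.8, 0]
    - [0, 0, 0, 0]
    - [0, 0, 0, 0]
    - [0, 0, 0, 0]
    - [0, 0, 0, 0]

```text
clock: 6.8
position: [0.4874, 0.0089, 0.1243]
tool_rot: [0.676, 0.737, 0.0, 0.0]
contact_force: [-0.7, -0.2, -0.6]
grip_width: 0.0072
```

```bash
python3 -c "
from h import *
im,d=snapshot('side'); crop(im,222,185,252,232,12,'pics/side8z.png')
plan([.4859,.0095,.12],4.9,3);print(observe()['contact_force'])
"
```

```text
now [0.4874 0.0089 0.1244] yaw y 4.877169058694999 tool z [ 0.0013  0.     -1.    ] clock 6.85 w 0.007346973442358058
total turn -0.0003984750971017803
[[0.02, -0.05, 0.15, np.float64(-0.0)],
[0.03, -0.05, 0.14, np.float64(-0.0)],
[0.02, -0.04, 0.15, np.float64(-0.0)]]
end [0.4859 0.0095 0.12  ] 4.877169058694999
[ 0.0756  0.2692 -1.3938]
```

View pics/side8z.png

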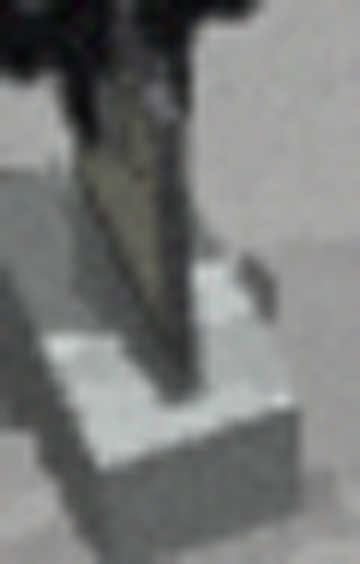

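The card's bottom end now lines up with the slot end at about (182,400) in the crop. I'll insert it in steps and watch the force.

>>> drive_tool:
  rows:
    - [0, -0.05, 0.4, 0]
    - [0, 0, 0.5, 0]
    - [0, 0, 0.5, 0]
    - [0, 0, 0.5, 0]
    - [0, 0, 0, 0]
    - [0, 0, 0, 0]

```text
clock: 7.35
position: [0.4861, 0.0089, 0.1043]
tool_rot: [0.676, 0.737, -0.0, -0.0]
contact_force: [0.5, -0.4, -1.9]
grip_width: 0.0071
```

>>> drive_tool:
  rows:
    - [0, 0, 0.5, 0]
    - [0, 0, 0.5, 0]
    - [0, 0, 0.5, 0]
    - [0, 0, 0.5, 0]
    - [0, 0, 0.5, 0]
    - [0, 0, 0.4, 0]
    - [0, 0, 0, 0]
    - [0, 0, 0, 0]

```text
clock: 8.02
position: [0.4863, 0.0088, 0.0755]
tool_rot: [0.676, 0.737, -0.0, -0.0]
contact_force: [-0.8, 1.3, -0.7]
grip_width: 0.0072
```

>>> drive_tool:
  rows:
    - [0, 0, 0.2, 0]
    - [0, 0, 0.15, 0]
    - [0, 0, 0.1, 0]
    - [0, 0, 0, 0]
    - [0, 0, 0, 0]

```text
clock: 8.43
position: [0.4866, 0.0089, 0.0721]
tool_rot: [0.676, 0.737, 0.0, 0.0]
contact_force: [-2.1, 0.4, 4.6]
grip_width: 0.0076
```

>>> drive_tool:
  rows:
    - [0, 0, 0.1, 0]
    - [0, 0, 0, 0]
    - [0, 0, 0, 0]

```text
clock: 8.68
position: [0.4866, 0.0089, 0.0721]
tool_rot: [0.676, 0.737, 0.001, 0.0]
contact_force: [-2.7, 0.6, 12.8]
grip_width: 0.0069
```

>>> drive_tool:
  rows:
    - [0, 0, 0, 0]
    - [0, 0, 0, 0]
    - [0, 0, 0, 0]
    - [0, 0, 0, 0]
    - [0, 0, 0, 0]
  grip: 0.4

```text
clock: 9.1
position: [0.4864, 0.0089, 0.0701]
tool_rot: [0.676, 0.737, -0.0, -0.0]
contact_force: [0.5, -1.0, -0.6]
grip_width: 0.051
```

>>> drive_tool:
  rows:
    - [0, 0, -1, 0]
    - [0, 0, -2.5, 0]
    - [0, 0, -3.5, 0]
    - [0, 0, -3.5, 0]
    - [0, 0, -2.5, 0]
    - [0, 0, -1, 0]
    - [0, 0, 0, 0]
    - [0, 0, 0, 0]

```text
clock: 9.77
position: [0.4863, 0.0089, 0.2109]
tool_rot: [0.676, 0.737, 0.0, 0.0]
contact_force: [0.1, -1.1, -0.7]
grip_width: 0.0514
```

```bash
python3 -c "
from h import *
plan([.481,-.272,.20],-11.5,9);print(observe()['contact_force'])
im,d=snapshot('side'); crop(im,210,160,260,235,8,'pics/side9z.png')
"
```

```text
now [0.4863 0.0089 0.2109] yaw y 4.88069865656655 tool z [ 0.0011  0.0003 -1.    ] clock 9.7667 w 0.051413913552780355
total turn 0.28589712533409806
[[-3.11, -0.32, 0.12, np.float64(0.032)],
[-3.11, -0.23, 0.12, np.float64(0.032)],
[-3.12, -0.13, 0.12, np.float64(0.032)],
[-3.12, -0.02, 0.12, np.float64(0.032)],
[-3.12, 0.07, 0.12, np.float64(0.032)],
[-3.12, 0.17, 0.12, np.float64(0.031)],
[-3.11, 0.27, 0.12, np.float64(0.032)],
[-3.1, 0.37, 0.12, np.float64(0.031)],
[-3.09, 0.47, 0.13, np.float64(0.032)]]
end [ 0.481 -0.272  0.2  ] -11.505894284174994
[ 0.0802 -1.118  -0.7312]
```

View pics/side9z.png

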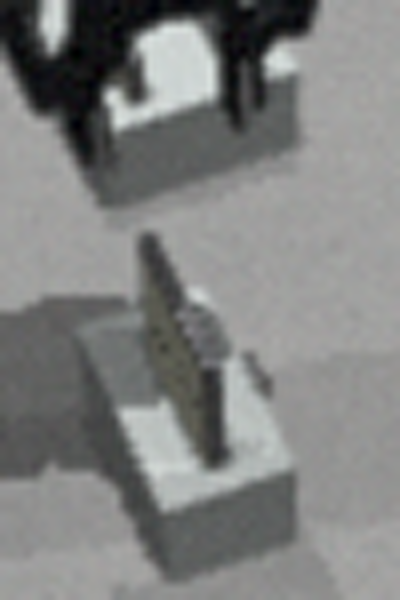

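The tall card stands fully home in the stand, with its top edge running from about (148,235) to (212,370) in the crop. Next is the clip, with the gripper fully open.

>>> drive_tool:
  rows:
    - [-1.5, -0.15, 0, 0.032]
    - [-3, -0.25, 0.1, 0.032]
    - [-3.7, -0.2, 0.1, 0.032]
    - [-3.8, -0.05, 0.1, 0.032]
    - [-3.8, 0.1, 0.1, 0.032]
    - [-3.8, 0.2, 0.1, 0.032]
    - [-3.6, 0.3, 0.1, 0.032]
    - [-2.9, 0.35, 0.1, 0.032]
    - [-1.9, 0.35, 0.1, 0.032]
    - [0, 0, 0, 0]
  grip: 0

```text
clock: 10.65
position: [0.4773, -0.2793, 0.201]
tool_rot: [0.779, 0.627, -0.003, 0.001]
contact_force: [-0.2, 0.1, 0.6]
grip_width: 0.0855
```

>>> drive_tool:
  rows:
    - [0, 0, 0, 0]
    - [0, 0, 0, 0]
    - [0, 0, 0, 0]
    - [0, 0, 0, 0]
    - [0, 0, 0, 0]

```text
clock: 11.07
position: [0.4807, -0.2709, 0.2023]
tool_rot: [0.774, 0.633, 0.0, -0.0]
contact_force: [0.3, 0.1, -0.2]
grip_width: 0.0857
```

```bash
python3 -c "
from h import *
plan([.481,-.272,.14],-11.7,3)
im,d=snapshot('side'); crop(im,225,215,285,305,6,'pics/s10z.png')
"
```

```text
now [ 0.4807 -0.2709  0.2023] yaw y -11.518589559943758 tool z [-0.0001  0.0006 -1.    ] clock 11.0667 w 0.08568694137697834
total turn 0.0031662094764732807
[[-0.04, 0.02, 2.08, np.float64(0.001)],
[-0.03, 0.01, 2.07, np.float64(0.001)],
[-0.04, 0.02, 2.08, np.float64(0.001)]]
end [ 0.481 -0.272  0.14 ] -11.690476898483004
```

View pics/s10z.png

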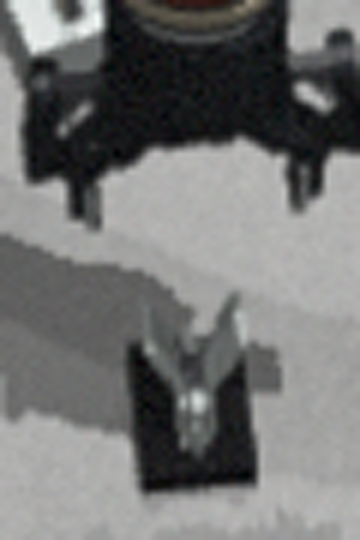

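The side view shows both fingers centred over the clip: the finger midpoint is at about x=192 and the tail midpoint is also about x=192. Descending.

>>> drive_tool:
  rows:
    - [-0.1, 0, 1, 0]
    - [0, 0, 2, 0]
    - [0, 0, 2, 0]
    - [0, 0, 2, 0]
    - [0, 0, 2, 0]
    - [0, 0, 1.5, 0]
    - [0, 0, 0.8, 0]
    - [0, 0, 0, 0]
    - [0, 0, 0, 0]
    - [0, 0, 0, 0]

```text
clock: 11.95
position: [0.4809, -0.2735, 0.0901]
tool_rot: [0.775, 0.632, 0.0, 0.001]
contact_force: [-0.2, -0.0, 0.3]
grip_width: 0.0852
```

```bash
python3 -c "
from h import *
plan([.481,-.272,.084],-11.7,3)
im,d=snapshot('side'); crop(im,225,215,285,305,6,'pics/s11z.png')
im,d=snapshot('top'); crop(im,310,190,380,250,8,'pics/t11z.png')
"
```

```text
now [ 0.4809 -0.2735  0.0901] yaw y -11.628965189178912 tool z [ 0.0015 -0.0011 -1.    ] clock 11.95 w 0.08524558995567834
total turn 0.0012397913323591858
[[0.05, -0.01, 0.2, np.float64(0.0)],
[0.05, -0.0, 0.21, np.float64(0.001)],
[0.05, -0.01, 0.2, np.float64(0.0)]]
end [ 0.481 -0.272  0.084] -11.686260968691995
```

View pics/s11z.png

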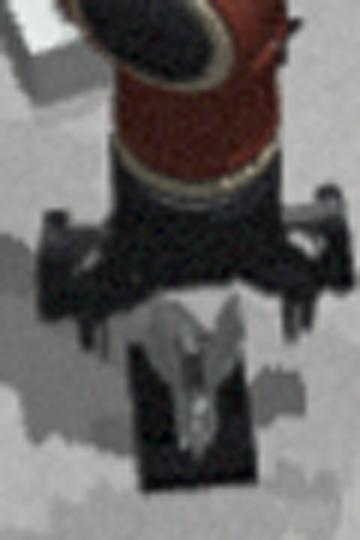

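View pics/t11z.png

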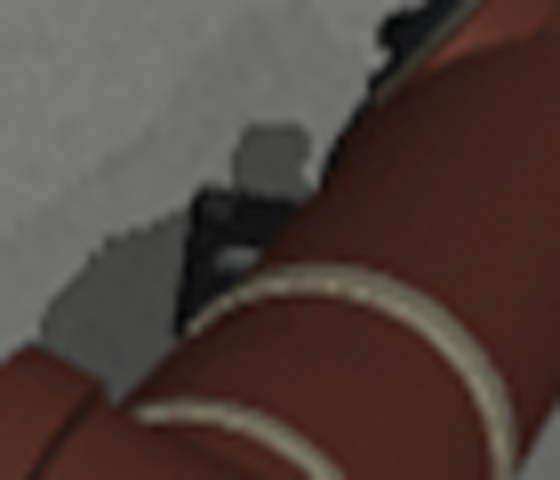

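>>> drive_tool:
  rows:
    - [0.05, 0, 0.3, 0]
    - [0.05, 0, 0.3, 0]
    - [0, 0, 0, 0]
    - [0, 0, 0, 0]
    - [0, 0, 0, 0]

```text
clock: 12.47
position: [0.4805, -0.272, 0.0833]
tool_rot: [0.775, 0.632, -0.0, -0.0]
contact_force: [-0.5, 0.4, 0.3]
grip_width: 0.0857
```

>>> drive_tool:
  rows:
    - [0, 0, 0, 0]
    - [0, 0, 0, 0]
    - [0, 0, 0, 0]
    - [0, 0, 0, 0]
    - [0, 0, 0, 0]
    - [0, 0, 0, 0]
    - [0, 0, 0, 0]
    - [0, 0, 0, 0]
    - [0, 0, 0, 0]
    - [0, 0, 0, 0]
  grip: 1
  squeeze: 35

```text
clock: 13.3
position: [0.4805, -0.2718, 0.083]
tool_rot: [0.775, 0.632, -0.0, -0.0]
contact_force: [-0.4, -0.8, -0.4]
grip_width: 0.0139
```

```bash
python3 -c "
from h import *
plan([.481,-.272,.084],-11.7,3);print(observe()['contact_force'])
im,d=snapshot('side'); crop(im,225,215,285,305,6,'pics/s12z.png')
"
```

```text
now [ 0.4805 -0.2718  0.083 ] yaw y -11.609361163356427 tool z [-0.0003  0.0003 -1.    ] clock 13.3 w 0.013919248233341574
total turn 0.0015819461296076032
[[-0.0, 0.02, -0.03, np.float64(0.001)],
[-0.01, 0.01, -0.04, np.float64(0.0)],
[-0.0, 0.02, -0.03, np.float64(0.001)]]
end [ 0.481 -0.272  0.084] -11.723952722382592
[-0.3703 -0.8287 -0.4372]
```

View pics/s12z.png

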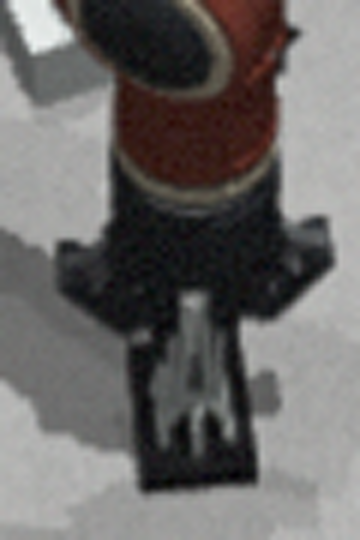

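The clip is squeezed and its jaws stand open around the fin, with the tips at about (160,440) and (230,440) in the crop. Lifting straight up.

>>> drive_tool:
  rows:
    - [0, 0, -0.4, 0]
    - [0, 0, -0.8, 0]
    - [0, 0, -1.5, 0]
    - [0, 0, -2, 0]
    - [0, 0, -2, 0]
    - [0, 0, -2, 0]
    - [0, 0, -2, 0]
    - [0, 0, -1.5, 0]
    - [0, 0, -0.8, 0]
    - [0, 0, 0, 0]

```text
clock: 14.18
position: [0.4814, -0.2728, 0.2157]
tool_rot: [0.775, 0.632, 0.001, 0.002]
contact_force: [-0.0, -0.7, -1.2]
grip_width: 0.0137
```

>>> drive_tool:
  rows:
    - [0, 0, 0, 0]
    - [0, 0, 0, 0]

```text
clock: 14.35
position: [0.4798, -0.2714, 0.2123]
tool_rot: [0.775, 0.632, -0.0, -0.001]
contact_force: [0.1, -0.1, -0.5]
grip_width: 0.0139
```

```bash
python3 -c "
from h import *
plan([.4864,.009,.22],5,10);print(observe()['contact_force'])
im,d=snapshot('side'); crop(im,215,180,290,305,5,'pics/s13z.png')
crop(im,210,160,260,235,8,'pics/s13c.png')
im,d=snapshot('top'); crop(im,225,190,300,245,8,'pics/t13z.png')
"
```

```text
now [ 0.4798 -0.2714  0.2123] yaw y -11.622924142494343 tool z [-0.002   0.0012 -1.    ] clock 14.35 w 0.013879259817031787
total turn -0.29012475759578127
[[2.76, -0.5, -0.08, np.float64(-0.029)],
[2.77, -0.42, -0.08, np.float64(-0.029)],
[2.78, -0.34, -0.08, np.float64(-0.029)],
[2.79, -0.26, -0.08, np.float64(-0.029)],
[2.8, -0.18, -0.07, np.float64(-0.029)],
[2.81, -0.1, -0.08, np.float64(-0.029)],
[2.81, -0.01, -0.07, np.float64(-0.029)],
[2.8, 0.07, -0.08, np.float64(-0.029)],
[2.8, 0.15, -0.07, np.float64(-0.029)],
[2.8, 0.22, -0.08, np.float64(-0.029)]]
end [0.4864 0.009  0.22  ] 4.992851916299531
[ 0.1175 -0.1053 -0.5416]
```

View pics/s13z.png

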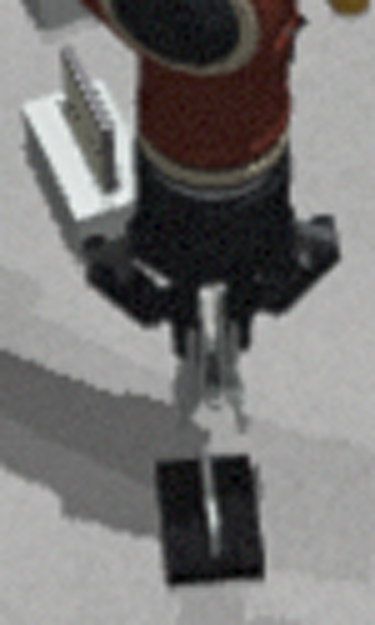

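View pics/t13z.png

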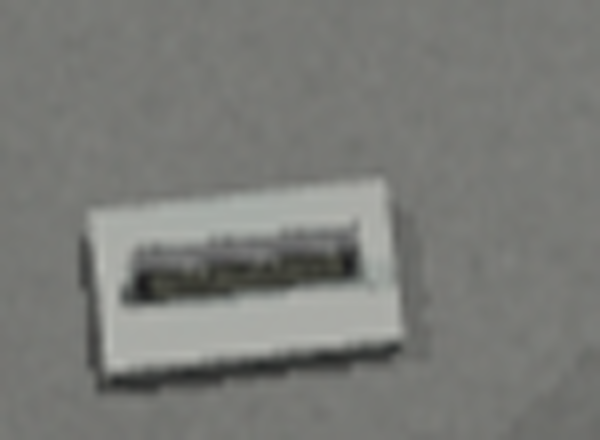

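View pics/s13c.png

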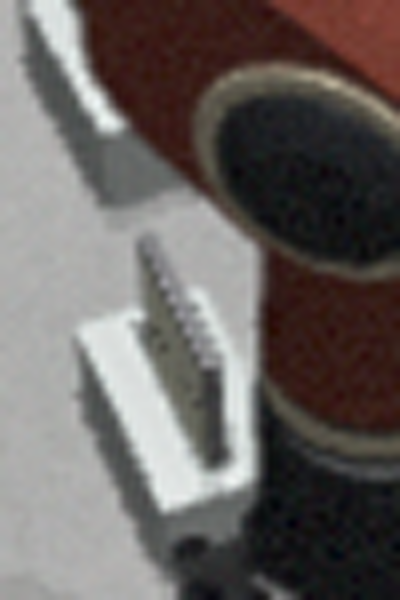

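```bash
python3 -c "
from h import *
T=[(242,221.1),(269.1,218.6)];S=[(228.25,189.5),(235.5,204.75)]
r=tri(S,T);print(r,r.mean(0),np.linalg.norm((r[0]-r[1])[:3]))
for n,p in(('top',T),('side',S)):
    w=onz(n,p,.118);print(n,w.mean(0),np.linalg.norm(w[0]-w[1]),np.degrees(np.arctan2(-(w[0]-w[1])[0],(w[0]-w[1])[1])))
a=np.radians(-11.6);x=np.array([np.cos(a),np.sin(a)]);y=np.array([-x[1],x[0]]);c=np.array([.4798,-.2714])
print(proj('side',[np.r_[c+x*i+y*j,.152] for i in(-.016,.016) for j in(-.018,.018)]))
print(proj('side',[np.r_[c+x*i+y*j,.190] for i in(0,) for j in(-.022,.022)]))
im,d=snapshot('side'); crop(im,240,230,275,275,13,'pics/s14z.png')
"
```

```text
[[ 0.4857  0.0473  0.1116  0.0026]
 [ 0.4896 -0.0294  0.1173  0.0034]] [0.4876 0.0089 0.1144 0.003 ] 0.07697812169456031
top [0.4886 0.0087 0.118 ] 0.07667006621838782 3.840540976238589
side [0.4854 0.0057 0.118 ] 0.07181678795757755 3.6335820052523604
[[251.4763 266.8376]
 [250.1013 255.8279]
 [262.9253 265.7041]
 [261.3183 254.7378]]
[[257.4319 260.3256]
 [255.5566 246.7014]]
```

View pics/s14z.png

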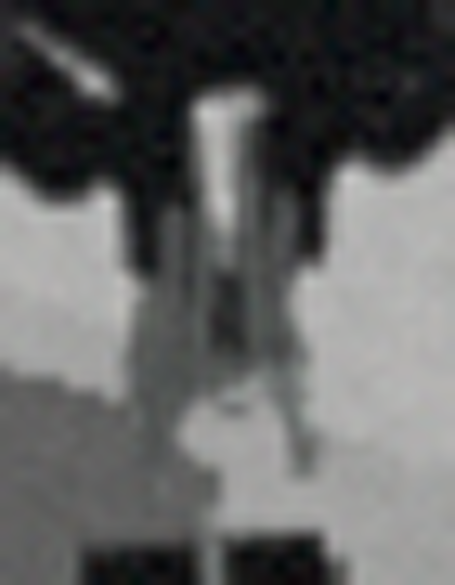

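The clip hangs straight, with the right tip at about (263.0,265.7) where the prediction was (262.9,265.7). Card top-edge centre is about (0.487, 0.009, 0.115 to 0.118). Carrying the clip over.

>>> drive_tool:
  rows:
    - [1.2, -0.25, 0, -0.029]
    - [2.2, -0.4, 0, -0.029]
    - [3.2, -0.45, 0, -0.029]
    - [3.8, -0.4, 0, -0.029]
    - [3.8, -0.3, 0, -0.029]
    - [3.8, -0.15, 0, -0.029]
    - [3.8, 0, 0, -0.029]
    - [3, 0.1, 0, -0.029]
    - [2, 0.15, 0, -0.029]
    - [1, 0.1, 0, -0.029]

```text
clock: 15.33
position: [0.4847, 0.0124, 0.2129]
tool_rot: [0.672, 0.74, 0.0, -0.001]
contact_force: [0.4, 0.9, -1.6]
grip_width: 0.0141
```

>>> drive_tool:
  rows:
    - [0, 0, 0, 0]
    - [0, 0, 0, 0]
    - [0, 0, 0, 0]
    - [0, 0, 0, 0]
    - [0, 0, 0, 0]
    - [0, 0, 0, 0]

```text
clock: 15.83
position: [0.4853, 0.0061, 0.2133]
tool_rot: [0.677, 0.736, -0.0, 0.0]
contact_force: [0.5, -0.5, -1.1]
grip_width: 0.0139
```

```bash
python3 -c "
from h import *
plan([.4867,.009,.163],5,5)
im,d=snapshot('side'); crop(im,205,130,270,230,6,'pics/s15z.png')
"
```

```text
now [0.4853 0.0061 0.2133] yaw y 4.848668269950155 tool z [-0.     -0.0004 -1.    ] clock 15.8333 w 0.013871683875524168
total turn -0.0026412369521089385
[[0.06, 0.03, 1.01, np.float64(-0.001)],
[0.05, 0.03, 1.01, np.float64(-0.0)],
[0.06, 0.03, 1.0, np.float64(-0.001)],
[0.05, 0.03, 1.01, np.float64(-0.0)],
[0.06, 0.04, 1.0, np.float64(-0.001)]]
end [0.4867 0.009  0.163 ] 5.020555608489402
```

View pics/s15z.png

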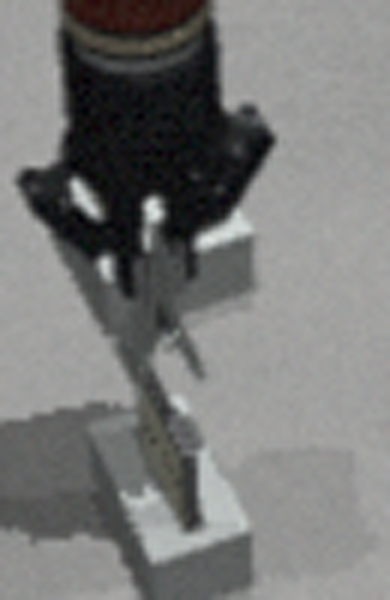

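>>> drive_tool:
  rows:
    - [0.2, 0.1, 0, 0]
    - [0.1, 0.05, 0, 0]
    - [0, 0, 0.5, 0]
    - [0, 0, 0.8, 0]
    - [0, 0, 0.5, 0]
    - [0, 0, 0, 0]
    - [0, 0, 0, 0]
    - [0, 0, 0, 0]

```text
clock: 16.55
position: [0.4867, 0.0104, 0.1952]
tool_rot: [0.676, 0.737, -0.0, 0.0]
contact_force: [-0.2, 0.6, -1.0]
grip_width: 0.014
```

```bash
python3 -c "
from h import *
plan([.4867,.009,.163],5,5)
im,d=snapshot('side'); crop(im,215,165,255,225,10,'pics/s16z.png')
p=observe()['position'];a=np.radians(4.9);x=np.array([np.cos(a),np.sin(a)]);y=np.array([-x[1],x[0]]);c=p[:2]
print((proj('side',[np.r_[c+x*i+y*j,p[2]-.0605] for i in(-.016,.016) for j in(-.018,.018)])+.5-[215,165])*10)
print((proj('side',[np.r_[np.array([.4867,.009])+y*j,.118] for j in(-.04,.04)])+.5-[215,165])*10)
"
```

```text
now [0.4867 0.0104 0.1952] yaw y 4.982595377484505 tool z [-0.0001 -0.0002 -1.    ] clock 16.55 w 0.014014762652682993
total turn -0.0003037679679620542
[[-0.03, -0.0, 0.64, np.float64(-0.0)],
[-0.03, -0.0, 0.65, np.float64(-0.0)],
[-0.03, -0.0, 0.64, np.float64(-0.0)],
[-0.02, -0.0, 0.65, np.float64(-0.0)],
[-0.03, -0.01, 0.64, np.float64(-0.0)]]
end [0.4867 0.009  0.163 ] 4.982595377484505
[[144.4351 333.0748]
 [106.2722 257.0564]
 [236.0293 303.9187]
 [196.5305 228.8414]]
[[217.7601 402.4291]
 [132.104  234.6884]]
```

View pics/s16z.png

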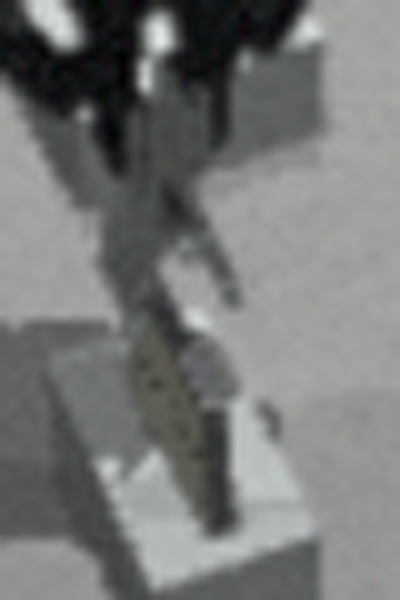

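The right near tip is at (237,303) against a prediction of (236,304), and the card's near top end at (220,400) against (218,402). Both agree, so I'll lower around the card.

>>> drive_tool:
  rows:
    - [-0.1, 0, 0.4, 0]
    - [0, 0, 0.6, 0]
    - [0, 0, 0.6, 0]
    - [0, 0, 0.4, 0]
    - [0, 0, 0, 0]
    - [0, 0, 0, 0]
    - [0, 0, 0, 0]

```text
clock: 17.18
position: [0.4868, 0.0094, 0.1753]
tool_rot: [0.676, 0.737, -0.0, 0.0]
contact_force: [0.4, 0.2, -0.3]
grip_width: 0.014
```

```bash
python3 -c "
from h import *
plan([.4867,.009,.163],5,4);print(observe()['contact_force'])
im,d=snapshot('side'); crop(im,215,165,255,225,10,'pics/s17z.png')
p=observe()['position'];a=np.radians(4.9);x=np.array([np.cos(a),np.sin(a)]);y=np.array([-x[1],x[0]]);c=p[:2]
print((proj('side',[np.r_[c+x*i+y*j,p[2]-.0605] for i in(-.016,.016) for j in(-.018,.018)])+.5-[215,165])*10)
"
```

```text
now [0.4868 0.0094 0.1753] yaw y 4.987947053215369 tool z [ 0.0001 -0.0001 -1.    ] clock 17.1833 w 0.013969666916551944
total turn -0.00021036360595938497
[[-0.01, -0.0, 0.31, np.float64(-0.0)],
[-0.01, -0.01, 0.31, np.float64(-0.0)],
[-0.01, -0.0, 0.31, np.float64(-0.0)],
[-0.01, -0.01, 0.3, np.float64(-0.0)]]
end [0.4867 0.009  0.163 ] 4.987947053215369
[ 0.443   0.2458 -0.3392]
[[148.6947 374.5566]
 [110.883  298.6965]
 [239.2125 345.4893]
 [200.0991 270.5563]]
```

View pics/s17z.png

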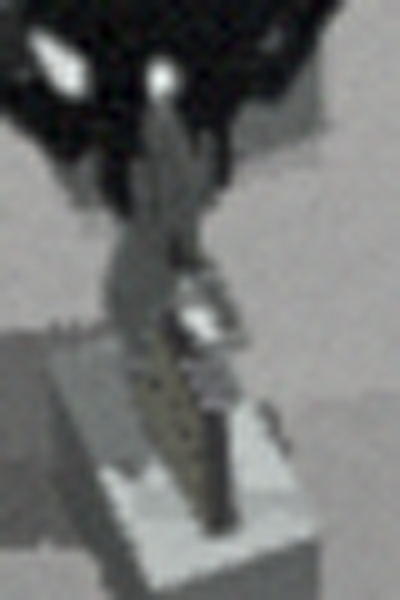

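>>> drive_tool:
  rows:
    - [0, 0, 0.3, 0]
    - [0, 0, 0.5, 0]
    - [0, 0, 0.3, 0]
    - [0, 0, 0.2, 0]
    - [0, 0, 0, 0]
    - [0, 0, 0, 0]
    - [0, 0, 0, 0]
    - [0, 0, 0, 0]

```text
clock: 17.9
position: [0.4868, 0.0094, 0.1624]
tool_rot: [0.676, 0.737, 0.0, 0.0]
contact_force: [0.2, 0.5, -0.6]
grip_width: 0.014
```

```bash
python3 -c "
from h import *
plan([.4867,.009,.163],5,4);print(observe()['contact_force'])
im,d=snapshot('side'); cv2.imwrite('pics/s18.png',im); crop(im,215,165,255,225,10,'pics/s18z.png')
im,d=snapshot('top'); cv2.imwrite('pics/t18.png',im)
p=observe()['position'];a=np.radians(4.9);x=np.array([np.cos(a),np.sin(a)]);y=np.array([-x[1],x[0]]);c=p[:2]
print((proj('side',[np.r_[c+x*i+y*j,p[2]-.0605] for i in(-.016,.016) for j in(-.018,.018)])+.5-[215,165])*10)
"
```

```text
now [0.4868 0.0094 0.1624] yaw y 4.986220069063573 tool z [ 0.0003 -0.     -1.    ] clock 17.9 w 0.014034814478503547
total turn -0.0002405051655380852
[[-0.01, -0.0, -0.01, np.float64(-0.0)],
[-0.01, -0.01, -0.02, np.float64(-0.0)],
[-0.01, -0.0, -0.01, np.float64(-0.0)],
[-0.01, -0.01, -0.02, np.float64(-0.0)]]
end [0.4866 0.009  0.163 ] 4.986220069063573
[ 0.247   0.4689 -0.6153]
[[150.5285 399.7862]
 [112.9685 324.0807]
 [240.3377 370.7951]
 [201.498  296.0067]]
```

View pics/s18z.png

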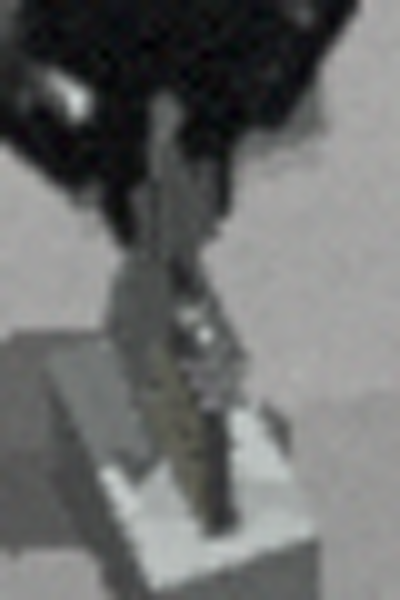

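View pics/s18.png

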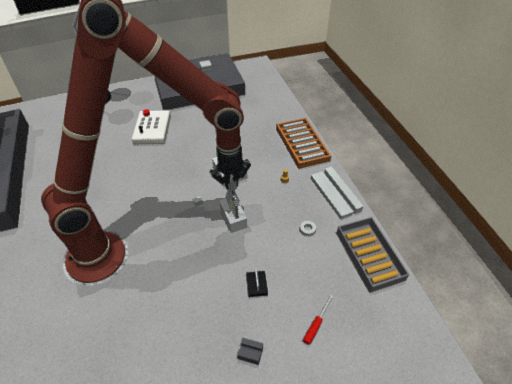

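View pics/t18.png

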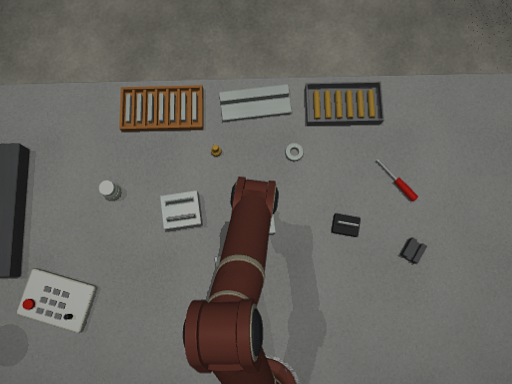

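The final views show the jaws on both sides of the card's top edge, with the right tip at about (240,370) in the crop as predicted. The pin, at about (205,330), is above the edge. Contact force is about 0.5 N or less per axis, which is the noise level. In the top view the short card is still in the rack, the post is empty and the other things look untouched. I'll settle, check once more and hand in.

>>> drive_tool:
  rows:
    - [0, 0, 0, 0]
    - [0, 0, 0, 0]
    - [0, 0, 0, 0]
    - [0, 0, 0, 0]
    - [0, 0, 0, 0]
    - [0, 0, 0, 0]

```text
clock: 18.5
position: [0.4867, 0.0095, 0.1623]
tool_rot: [0.676, 0.737, -0.0, -0.0]
contact_force: [0.3, -0.5, -0.4]
grip_width: 0.0141
```

```bash
python3 -c "
from h import *
s=observe();print(s['position'],s['contact_force'],s['torque'],s['grip_width'],s['joint_vel'],s['clock'])
print(close_job())"
```

```text
[0.4867 0.0095 0.1623] [ 0.3406 -0.4665 -0.4498] [-0.0248  0.016   0.017 ] 0.01414331386169834 [ 0.0003  0.0013  0.0026 -0.0001 -0.0001 -0.0028  0.0004] 18.5
the job is handed in; nothing more can be done
None
```

The tall card is fully home in the single-slot stand, and the clip is held squeezed open around the middle of its top edge. I handed the job in at 18.5 s of the 61 s allowed; it reported no verdict.

**Card:** I took it from the far slot of the rack. It met the slot floor at the same tool height (0.072 m) as in the rack, pushing back with about 5 N, then 13 N after one more millimetre of command.

**Clip:** I squeezed its tails with 35 N, lifted it off the post and lowered it over the card. The jaw tips should sit about 16 mm below the card's top edge, leaving about 9 mm to the card on each side. Those two figures are worked out from the tool position and the given clip sizes.

**Last checks:**
- **Arm and force:** the arm was at rest, and contact force was about 0.5 N or less per axis, which is the noise level.
- **Jaws:** the side view shows one jaw on each side of the card, with the right tip where predicted.
- **Other things:** the short card and the bystanders looked untouched in the last views.

**Checks that disagreed or were limited:**
- **Camera agreement:** the two cameras differed by up to 3 mm on the card's top edge. Its measured height came out at 112–117 mm, against the expected 118 mm.
- **Grip reading:** the finger opening read 14 mm where 16 mm was expected over the squeezed tails. It had also read about 0.8 mm low on the 8 mm card.
- **Blocked view:** the arm hid the clip from the top camera at the end, so the final clearance was checked only from the side view and the force readings.

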